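Load the blank into the turbidity meter

TASK

Press the blue lid of the turbidity meter down at its ribbed pad, so that its push-push latch lets it spring open, and stand the orange-capped tube upright in the round well, fully down on its floor. Then swing the lid shut and press the pad down again until the latch catches, so that the lid stays shut by itself. Treat the meter gently: feel for the bottom of each press, never push on the shut lid with more than about 12 N, and leave the blue-capped tube standing where it is.

Things in the scene. Friction and masses are not known exactly. Their poses are not given: they have to be found in the camera images.
- meter: turbidity meter fixed to the bench: grey plinth 158 x 254 mm (meter x, y), 52 mm high, with a white neck on it; the neck's flat deck is 95 mm above the bench, 128 mm in x, -95 to +97 mm in y. A blue lid covers the neck. Origin on the bench surface; z up, x away from the robot, y along the lid from its hinge (y -90) to its free edge (y +102).
- well (a point): centre of the floor of the round well, 8 mm above the bench, 87 mm below the deck; the well is 34 mm in diameter and open at the top, 3 mm wider all round than a tube. A tube standing on its floor shows its cap 11 to 25 mm above the deck.
- lid_hinge (a point): middle of the hinge line, at the height of the deck (95 mm); the line runs along meter x
- lid_pad (a point): centre of the top of the black ribbed rubber pad (26 mm across, 3 mm proud) on the lid, 160 mm from the hinge line and 46.5 mm above the hinge plane; moves with the lid. The lid is a blue cover 140 mm wide (x), reaching 192 mm from the hinge line, its flat outer face 44 mm above the hinge plane, its skirts hanging to 15 mm below that plane.
- meter_lid (a joint): angle of the lid (rad): about 0.01 = latched shut, 1.5 = fully open (nearly upright at the hinge side, its top edge about 290 mm above the bench), negative while pressed below its latched rest. A spring opens it with about 2 N at the pad and swings it fully open in 1 to 2 s once it is free; to shut it, push its outer face against that spring all the way.
- tube_blank: the tube to load: loose white plastic tube with an orange screw cap, 112 mm high, body 28 mm in diameter, cap 34 mm in diameter and 14 mm high at the top, about 50 g; origin at the centre of its underside, z up the tube
- tube_std1: bystander: same tube with a blue cap; origin at the centre of its underside
- latch_slot (a point): the push-push latch in the deck under the lid's free edge, at deck height. Press the pad to the firm bottom and let go: a latched lid is freed, an open one is caught. The press takes 2 to 5 N until the bottom, felt as a steep rise (8 N per mm or more), 9 to 20 mm below the pad's latched height: it differs every time and cannot be seen. A press that stops 3 mm short does not switch it.
There are look-alikes about, which are no part of the job. Of the things that look like the tube_blank, take the one that is farthest to the robot's right at the start.

How it is judged:
On the way, in this order (a step that is already met when the one before it is completed fails the run):
1. the latch is freed and the lid springs open (value of joint meter_lid above 1.2 rad), for 0.1 s.
2. the orange-capped tube stands on the floor of the well, released, the lid still open (z of tube_blank in the frame of well below 0.004 m and horizontal distance between tube_blank and well below 0.006 m and angle between tube_blank's own z axis and vertical below 0.12 rad and contact force between the fingers and tube_blank below 0.1 N and value of joint meter_lid above 1 rad), for 0.1 s.
At the end, for the whole second after the job is handed in: the lid is latched shut by itself (lid angle between -0.03 and 0.03 rad) with the orange-capped tube standing upright on the floor of the well (within 4 mm of the floor and 6 mm of its centre), and the blue-capped tube still stands within 30 mm of where it was (value of joint meter_lid between -0.03 and 0.03 rad and z of tube_blank in the frame of well below 0.004 m and horizontal distance between tube_blank and well below 0.006 m and angle between tube_blank's own z axis and vertical below 0.12 rad and distance of tube_std1 from where it was at the start of the episode below 0.03 m and angle between tube_std1's own z axis and vertical below 0.1 rad); the robot touches nothing.
It fails at once if the shut or nearly shut lid is pushed with more than 20 N (value of joint meter_lid below 0.3 rad and contact force between any of the fingers, the arm and meter above 20 N).
It fails at once if the meter or its lid is loaded with more than 35 N (contact force between any of the fingers, the arm and meter above 35 N).
It fails at once if the blue-capped tube is shifted by more than 30 mm or tipped (distance of tube_std1 from where it was at the start of the episode above 0.03 m or angle between tube_std1's own z axis and vertical above 0.35 rad).
It also fails if it takes over 72 s, if anything falls off the work surface, if the arm or the gripper's body presses on something with over 40 N, if the wrist force passes 120 N, or if a joint passes its speed limit or range.

ROBOT

A 6-joint arm with a two-finger parallel gripper is mounted at the origin on a cart in front of the work surface, level with it; the furniture and walls round the work are solid. World frame = base frame: x ahead of the robot, y to its left, z up, the work surface at z = 0. Lengths are in m, angles in rad, forces in N, time in s.
With the tool pointing down it reaches from about 0.2 to 0.875 m from the base axis. Payload 3.4 kg.
Tool frame: the origin (TCP) lies midway between the tips of the shut fingers; the grasp point (between the pads) lies 19 mm behind it; z points along the fingers, y is the line along which they close (so a half turn about z gives the same grasp; the last joint's range is limited). The gripper opens to 94 mm and grips with 3 to 60 N. Pads are 16 mm wide; open, the fingers measure 119 mm over their backs; the gripper's body (75 mm by 177 mm) begins 78 mm behind the grasp point.
Start: joints at [1.022, 0.276, 1.505, -0, 1.361, -0.121], TCP at [0.239, 0.523, 0.205] pointing down, gripper open.
Joint ranges: [-2.89, 2.89], [-0.75, 2.08], [0.22, 2.7], [-1.18, 4.32], [0.11, 2.71], [-2.7, 2.7]. Speed limits (rad/s): [2.57, 2.57, 3.14, 3.14, 3.14, 3.14].

INTERFACE

Orientations are given as a 3x3 rotation matrix whose columns are the frame's x, y, z axes.
In Python, from station import state, snapshot, finish_job, boxes_of gives the robot as it stands. The module is installed in compiled form; this text tells all that it offers.
- The arm moves only by the tool step_arm, never from a script. Its arguments are lists of equal length, an entry for each row: "linear": the shift along the world's x, y, z in units of 40 mm (1.0 is 40 mm), a list of three; "turn": the turn, a rotation vector about the world's x, y, z in units of 6 degrees (1.0 is 6 degrees), a list of three. A call has exactly 10 rows; each row is the pose to reach, as a shift and turn from the pose commanded when the call began; what a row does not reach only later rows make up. A row lasts 1/8 s, in which the tool goes at most 62.5 mm and 10.7 degrees, less where a joint would pass 70% of its speed; a pose out of reach is approached as far as the arm can. A call with a gripper value outside its range is refused whole. "fingers" is the opening in per cent of the stroke, from 0 (shut) to 100 (fully open), set as the call begins (left out, the last holds). The fingers move at their own pace and stop on an object; "grip_force" is the grip in N (left out, the last holds). Time passes only in rows, so rows that repeat a pose let the fingers close, or fill a call up. It gives the time, the measured TCP pose, the force, the opening and the grip force at its end, in the units of the state.
- state(): the state, without advancing time (a new reading comes with each control period).
- snapshot(name): name is "scene" or "top"; returns a dict with "image" (384x512x3 uint8, red, green, blue), "z_map" (384x512 float32, m along the optical axis (not along the pixel's ray), 0 where there is no reading), "mtx" (3x3 intrinsics, pixels), "R" (3x3) and "t" (3): a world point X has camera coordinates R X + t. Camera axes: x right, y down, z forward; pixel columns grow to the right and rows downward; lengths in m; the calibration is good to about 2 mm. A picture is of the moment at which its call begins.
- finish_job(): hands the job in; it is judged then, once.
Trained networks look in a picture, given as the dict that the camera call returned (one of the last four; its "shot" number tells which), for a name from the list of things; names that differ only in an ending like _2 or _b are one class to them, and where a whole thing is asked for, a point or a joint stands for the part that bears it (a point fixed in the world has none). Each returns a list of dicts, best first, with "confidence" (0 to 1); they miss things now and then, are a little off and sometimes report something else, mostly with a low value. They report only what shows in the picture. A call takes as long as a camera call. They do not tell look-alikes from the thing itself.
- boxes_of(picture, label): "rect" ([left, top, right, bottom] in pixels, round what is visible of it).
The state is a dict: "time": time; "joints": joint angles; "qvel": joint speeds; "tau": joint torques, N m; "tcp_pos": TCP position; "ee_rot": TCP orientation; "contact_force": force on the tool from outside, world axes, zero at the start; "moment": the same for the moment, N m; "gripper_width": finger opening in m; "grip_force": force on a finger pad.
Only numpy, scipy, OpenCV 4.12 (cv2) and the standard library are available. Lean on these libraries where they do the work, as an engineer would, in place of code of your own. Each camera call takes 0.05 s, during which the arm holds its last target. There are 200 camera calls.

## Working session

There is one attempt and no reset: what is moved stays moved. The work goes in short steps, Python scripts to look and compute and a tool call to move; the robot and the scene stay as the last step left them, time stands still between calls to the robot, and variables do not carry over. Pictures are saved under pics/ and viewed, at most 10 in all, crops included, and the job is handed in when it is done.

Besides the shell and the picture viewer there is one more tool, called after "Call:" by a JSON object that holds its "name" and its "arguments", one argument or row to a line. step_arm: Moves the arm, as the interface text tells. Its arguments: {"type":"object","properties":{"linear":{"type":"array","items":{"type":"array","items":{"type":"number"}}},"turn":{"type":"array","items":{"type":"array","items":{"type":"number"}}},"fingers":{"type":"number"},"grip_force":{"type":"number"}},"required":["linear","turn"]}

```bash
mkdir -p pics
cat > h.py <<'E'
import numpy as np, cv2
from station import state, snapshot, boxes_of, finish_job
def world(s):
    z=s["z_map"]; K=s["mtx"]; v,u=np.mgrid[:z.shape[0],:z.shape[1]]
    c=np.stack([(u-K[0,2])/K[0,0]*z,(v-K[1,2])/K[1,1]*z,z],-1)
    return (c-s["t"])@s["R"]   # R^T(c-t)
def save(s,n): cv2.imwrite(f"pics/{n}.png",cv2.cvtColor(s["image"],cv2.COLOR_RGB2BGR))
E
python3 - <<'E'
from h import *
print(state())
a=[]
for n in("scene","top"):
    s=snapshot(n); W=world(s); a.append(s["image"]); print(n,"cam",-s["R"].T@s["t"])
    np.savez(n,W=W,im=s["image"])
    for l in("meter","lid_pad","tube_blank","tube_std1"):
        for b in boxes_of(s,l)[:5]:
            r=np.array(b["rect"]).astype(int);u,v=(r[0]+r[2])//2,(r[1]+r[3])//2
            print(l,round(b["confidence"],2),r,"ctr",W[v,u].round(3))
cv2.imwrite("pics/a.png",cv2.cvtColor(np.vstack(a),cv2.COLOR_RGB2BGR)[:, :]) 
cv2.imwrite("pics/a.png",cv2.resize(cv2.cvtColor(np.hstack(a),cv2.COLOR_RGB2BGR),(800,300)))
for i,n in enumerate(("scene","top")): cv2.imwrite(f"pics/{n}.png",cv2.resize(cv2.cvtColor(a[i],cv2.COLOR_RGB2BGR),(800,600)))
E
```

```text
{'time': 0.0, 'joints': array([ 1.02198890e+00,  2.76569951e-01,  1.50609446e+00, -2.60447820e-05,
        1.36070683e+00, -1.20994474e-01]), 'qvel': array([-0.00097123, -0.00132624, -0.00032174,  0.00160134, -0.00172496,
        0.00068853]), 'tau': array([-2.28101162e-03, -4.04598892e+01, -2.37220806e+01,  7.00463285e-02,
        3.45862226e-02, -1.18820408e-04]), 'tcp_pos': array([0.23827355, 0.52269137, 0.20463445]), 'ee_rot': array([[-9.09877469e-01,  4.14876089e-01, -9.06103376e-04],
       [ 4.14877036e-01,  9.09876202e-01, -1.53068317e-03],
       [ 1.89398052e-04, -1.76865561e-03, -9.99998418e-01]]), 'contact_force': array([ 0.44317543,  1.00696833, -0.5229823 ]), 'moment': array([-0.01812217,  0.00077624,  0.00133505]), 'grip_force': 0.0, 'gripper_width': 0.09438170960232423}
scene cam [-0.08860624 -0.17897366  0.8351382 ]
meter 0.93 [260 201 377 315] ctr [ 0.401 -0.068  0.138]
meter 0.5 [214 194 228 233] ctr [0.442 0.211 0.076]
lid_pad 0.9 [267 202 375 290] ctr [ 0.435 -0.06   0.136]
tube_blank 0.89 [213 194 227 232] ctr [0.441 0.213 0.076]
tube_blank 0.87 [195 169 208 197] ctr [0.511 0.324 0.068]
tube_blank 0.68 [170 160 179 178] ctr [0.489 0.395 0.104]
tube_std1 0.81 [172 181 188 212] ctr [0.438 0.34  0.072]
top cam [0.30752238 0.14353442 1.13502219]
meter 0.87 [276 158 391 237] ctr [ 0.444 -0.042  0.138]
meter 0.49 [286 159 385 231] ctr [ 0.448 -0.046  0.141]
lid_pad 0.79 [282 155 387 229] ctr [ 0.455 -0.044  0.143]
tube_blank 0.77 [161 162 180 186] ctr [0.503 0.329 0.112]
tube_blank 0.63 [208 189 223 208] ctr [0.447 0.225 0.112]
tube_std1 0.8 [154 189 177 209] ctr [0.445 0.339 0.113]
tube_std1 0.26 [284 156 387 227] ctr [ 0.457 -0.046  0.142]
```

View pics/scene.png

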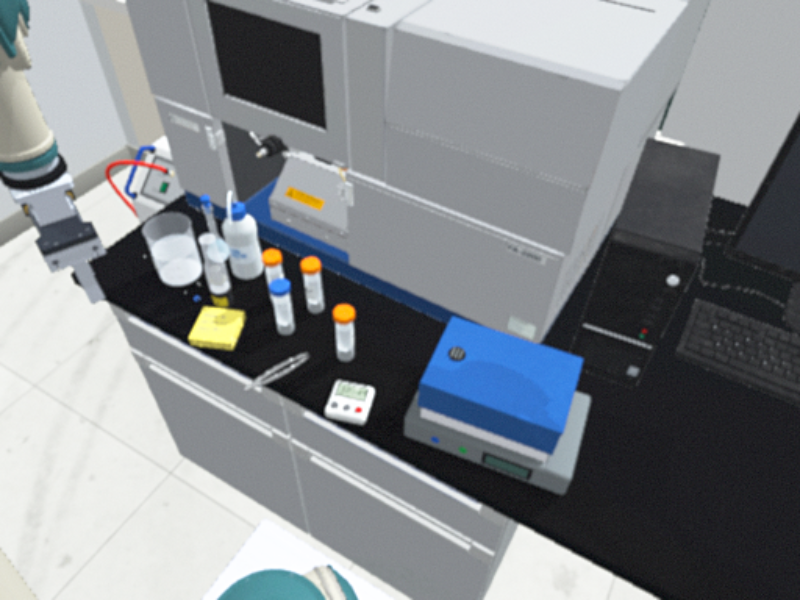

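View pics/top.png

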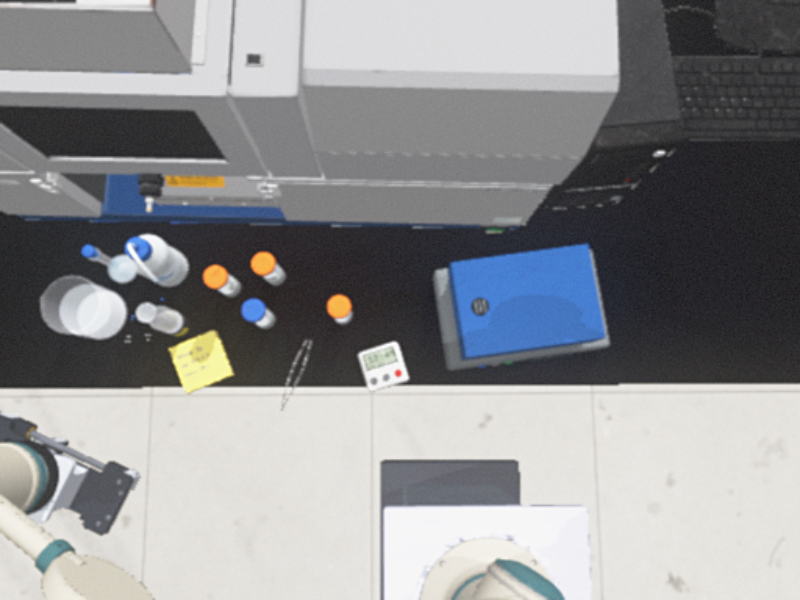

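The target tube is the orange cap at top-view pixel (340,308), the farthest to the right. The pad is at (480,306), and the hinge is at the lid's right end.

Run:
```python
from h import *
for n in("scene","top"):
    d=np.load(n+".npz");W=d["W"];im=d["im"].astype(int);r,g,b=im[...,0],im[...,1],im[...,2]
    top=(b>r+60)&(abs(W[...,2]-.139)<.008)&(W[...,1]<.12)
    P=W[top]; rc=cv2.minAreaRect((P[:,:2]*1000).astype(np.float32)); print(n,"lid",rc,P[:,2].mean(), cv2.boxPoints(rc).round(0).tolist())
    A=np.c_[P[:,:2],np.ones(len(P))];print("plane",np.linalg.lstsq(A,P[:,2],rcond=None)[0])
    dark=(im.sum(-1)<200)&(abs(W[...,2]-.142)<.012)&(W[...,1]<.06)&(W[...,1]>-.02)
    print("pad",W[dark].mean(0),W[dark].std(0),dark.sum())
    org=(r>180)&(b<90)&(W[...,2]>.05)&(W[...,2]<.13)
    k,L,st,c=cv2.connectedComponentsWithStats(org.astype(np.uint8))
    for i in range(1,k):
        if st[i,4]>25:
            Q=W[L==i];T=Q[Q[:,2]>Q[:,2].max()-.006]; print("cap",c[i],st[i,4],Q.mean(0).round(4),"top",T.mean(0).round(4),(T.max(0)-T.min(0)).round(3))
```

```text
scene lid ((456.70452880859375, -51.49309539794922), (143.60104370117188, 204.30909729003906), 8.058899879455566) 0.13900605798743604 [[371.0, 40.0], [400.0, -163.0], [542.0, -143.0], [513.0, 60.0]]
plane [0.00419821 0.01124404 0.13774492]
pad [0.4214657  0.02268293 0.1390757 ] [0.03273225 0.01298024 0.00266395] 6
cap [173.45454545 164.53535354] 99 [0.4973 0.4029 0.1096] top [0.4983 0.4046 0.1108] [0.031 0.032 0.006]
cap [198.35576923 169.58653846] 104 [0.5166 0.3328 0.1097] top [0.5178 0.3344 0.1109] [0.032 0.033 0.006]
cap [219.61290323 200.70967742] 124 [0.4509 0.2195 0.1101] top [0.4517 0.2208 0.1108] [0.033 0.032 0.006]
top lid ((456.27545166015625, -51.166297912597656), (140.41702270507812, 204.3692169189453), 7.7244977951049805) 0.13993723298567354 [[373.0, 41.0], [400.0, -162.0], [540.0, -143.0], [512.0, 60.0]]
plane [-0.00185657  0.00968345  0.141281  ]
pad [nan nan nan] [nan nan nan] 0
cap [167.83431953 168.37869822] 169 [0.5168 0.3345 0.1115] top [0.5168 0.3347 0.113 ] [0.031 0.03  0.006]
cap [137.13142857 176.88      ] 175 [0.4971 0.4049 0.1109] top [0.497  0.4056 0.112 ] [0.033 0.032 0.006]
cap [216.29299363 195.82802548] 157 [0.4519 0.2217 0.1115] top [0.4522 0.2219 0.113 ] [0.03  0.03  0.006]<stdin>:8: RuntimeWarning: Mean of empty slice.
  ret = um.true_divide(
  ret = _var(a, axis=axis, dtype=dtype, out=out, ddof=ddof,
  arrmean = um.true_divide(arrmean, div, out=arrmean,
  ret = um.true_divide(
```

Run:
```python
from h import *
for n,(u,v) in(("scene",(457/800*512,353/600*384)),("top",(480/800*512,306/600*384))):
    s=snapshot(n);W=world(s);im=s["image"].astype(int);u=int(u);v=int(v)
    g=im[v-12:v+13,u-12:u+13,2]; m=g<110
    yy,xx=np.nonzero(m); print(m.sum(),xx.mean()+u-12,yy.mean()+v-12, W[v-12:v+13,u-12:u+13][m].mean(0))
    p=np.linalg.inv(s["mtx"])@[xx.mean()+u-12,yy.mean()+v-12,1]; C=-s["R"].T@s["t"]; d=s["R"].T@p
    print(C+d*(.1415-C[2])/d[2])
```

```text
46 289.1521739130435 223.7173913043478 [0.48022398 0.03926237 0.10523404]
[0.45114926 0.02672707 0.1415    ]
41 306.3414634146341 196.17073170731706 [0.44570408 0.01836999 0.14311112]
[0.44591982 0.01817111 0.1415    ]
```

Call:
{"name": "step_arm", "arguments": {
  "linear": [
    [0.52,-1.26,0],
    [1.04,-2.52,0],
    [1.56,-3.78,0],
    [2.08,-5.04,0],
    [2.6,-6.3,0],
    [3.12,-7.57,0],
    [3.64,-8.83,0],
    [4.16,-10.09,0],
    [4.68,-11.35,0],
    [5.19,-12.61,0]
  ],
  "turn": [
    [0,0,-0.96],
    [0,0,-1.92],
    [0,0,-2.88],
    [0,0,-3.84],
    [0,0,-4.8],
    [0,0,-5.76],
    [0,0,-6.7],
    [0,0,-7.7],
    [0,0,-8.7],
    [0,0,-9.62]
  ],
  "fingers": 0
}}

```text
time: 1.85
tcp_pos: [0.4468, 0.0171, 0.2058]
ee_rot: [[-0.132, 0.991, 0.001], [0.991, 0.132, 0.0], [-0.0, 0.001, -1.0]]
contact_force: [1.1, 0.3, 0.0]
gripper_width: 0.0006
grip_force: 0.0
```

Run:
```python
from h import *
d=np.load("scene.npz");W=d["W"].reshape(-1,3)
for y in(-.1,0,.1,.2,.3):
    q=W[(abs(W[:,1]-y)<.01)&(W[:,2]>.17)&(W[:,2]<.6)]; print(y,[q[(abs(q[:,2]-z)<.02)][:,0].min(initial=9).round(3) for z in(.2,.25,.3,.4,.5)])
s=state();print(s["tcp_pos"],s["ee_rot"].round(3),s["contact_force"],s["gripper_width"])
```

```text
-0.1 [np.float64(1.412), np.float64(1.411), np.float64(0.672), np.float64(9.0), np.float64(9.0)]
0 [np.float64(0.031), np.float64(0.585), np.float64(0.584), np.float64(0.58), np.float64(0.599)]
0.1 [np.float64(0.589), np.float64(0.589), np.float64(0.588), np.float64(0.585), np.float64(0.601)]
0.2 [np.float64(0.592), np.float64(0.592), np.float64(0.589), np.float64(0.587), np.float64(0.605)]
0.3 [np.float64(0.588), np.float64(0.589), np.float64(0.595), np.float64(0.595), np.float64(0.595)]
[0.4467687  0.01706178 0.20583056] [[-0.132  0.991  0.001]
 [ 0.991  0.132  0.   ]
 [-0.     0.001 -1.   ]] [1.05665082 0.27617197 0.03495351] 0.0005589718430931406
```

Call:
{"name": "step_arm", "arguments": {
  "linear": [
    [0,0.03,-0.7],
    [0,0.03,-1.3],
    [0,0.03,-1.45],
    [0,0.03,-1.5],
    [0,0.03,-1.55],
    [0,0.03,-1.6],
    [0,0.03,-1.65],
    [0,0.03,-1.7],
    [0,0.03,-1.725],
    [0,0.03,-1.725]
  ],
  "turn": [
    [0,0,0],
    [0,0,0],
    [0,0,0],
    [0,0,0],
    [0,0,0],
    [0,0,0],
    [0,0,0],
    [0,0,0],
    [0,0,0],
    [0,0,0]
  ]
}}

```text
time: 3.1
tcp_pos: [0.4464, 0.0201, 0.1365]
ee_rot: [[-0.135, 0.991, 0.0], [0.991, 0.135, 0.0], [0.0, 0.0, -1.0]]
contact_force: [1.2, 0.8, 2.8]
gripper_width: 0.0005
grip_force: 1.1
```

Call:
{"name": "step_arm", "arguments": {
  "linear": [
    [0,0,-0.015],
    [0,0,-0.03],
    [0,0,-0.04],
    [0,0,-0.05],
    [0,0,-0.05],
    [0,0,-0.05],
    [0,0,-0.05],
    [0,0,-0.05],
    [0,0,-0.05],
    [0,0,-0.05]
  ],
  "turn": [
    [0,0,0],
    [0,0,0],
    [0,0,0],
    [0,0,0],
    [0,0,0],
    [0,0,0],
    [0,0,0],
    [0,0,0],
    [0,0,0],
    [0,0,0]
  ]
}}

```text
time: 4.35
tcp_pos: [0.4462, 0.02, 0.1345]
ee_rot: [[-0.135, 0.991, 0.0], [0.991, 0.135, -0.0], [-0.0, 0.0, -1.0]]
contact_force: [0.9, 2.6, 2.2]
gripper_width: 0.0007
grip_force: 1.2
```

Call:
{"name": "step_arm", "arguments": {
  "linear": [
    [0,0,-0.01],
    [0,0,-0.02],
    [0,0,-0.03],
    [0,0,-0.03],
    [0,0,-0.03],
    [0,0,-0.03],
    [0,0,-0.03],
    [0,0,-0.03],
    [0,0,-0.03],
    [0,0,-0.03]
  ],
  "turn": [
    [0,0,0],
    [0,0,0],
    [0,0,0],
    [0,0,0],
    [0,0,0],
    [0,0,0],
    [0,0,0],
    [0,0,0],
    [0,0,0],
    [0,0,0]
  ]
}}

```text
time: 5.6
tcp_pos: [0.4461, 0.02, 0.1333]
ee_rot: [[-0.135, 0.991, -0.0], [0.991, 0.135, -0.0], [-0.0, -0.0, -1.0]]
contact_force: [0.5, 2.4, 2.0]
gripper_width: 0.0005
grip_force: 1.2
```

Call:
{"name": "step_arm", "arguments": {
  "linear": [
    [0,0,-0.01],
    [0,0,-0.02],
    [0,0,-0.03],
    [0,0,-0.03],
    [0,0,-0.03],
    [0,0,-0.03],
    [0,0,-0.03],
    [0,0,-0.03],
    [0,0,-0.03],
    [0,0,-0.03]
  ],
  "turn": [
    [0,0,0],
    [0,0,0],
    [0,0,0],
    [0,0,0],
    [0,0,0],
    [0,0,0],
    [0,0,0],
    [0,0,0],
    [0,0,0],
    [0,0,0]
  ]
}}

```text
time: 6.85
tcp_pos: [0.4461, 0.0201, 0.1323]
ee_rot: [[-0.135, 0.991, 0.0], [0.991, 0.135, 0.0], [0.0, 0.0, -1.0]]
contact_force: [-1.5, 2.6, 5.8]
gripper_width: 0.0006
grip_force: 2.7
```

Call:
{"name": "step_arm", "arguments": {
  "linear": [
    [0,0,-0.005],
    [0,0,-0.01],
    [0,0,-0.015],
    [0,0,-0.015],
    [0,0,-0.015],
    [0,0,-0.015],
    [0,0,-0.015],
    [0,0,-0.015],
    [0,0,-0.015],
    [0,0,-0.015]
  ],
  "turn": [
    [0,0,0],
    [0,0,0],
    [0,0,0],
    [0,0,0],
    [0,0,0],
    [0,0,0],
    [0,0,0],
    [0,0,0],
    [0,0,0],
    [0,0,0]
  ]
}}

```text
time: 8.1
tcp_pos: [0.4461, 0.0201, 0.1321]
ee_rot: [[-0.135, 0.991, 0.0], [0.991, 0.135, 0.0], [0.0, 0.0, -1.0]]
contact_force: [-1.9, 2.9, 8.4]
gripper_width: 0.0005
grip_force: 4.1
```

Call:
{"name": "step_arm", "arguments": {
  "linear": [
    [0,0,0.5],
    [0,0.5,1.5],
    [0.03,1.5,1.8],
    [0.06,2.5,1.8],
    [0.1,3.5,1.8],
    [0.15,4.5,1.8],
    [0.15,5.03,1.8],
    [0.15,5.03,1.8],
    [0.15,5.03,1.8],
    [0.15,5.03,1.8]
  ],
  "turn": [
    [0,0,0],
    [0,0,0],
    [0,0,0],
    [0,0,0],
    [0,0,0],
    [0,0,0],
    [0,0,0],
    [0,0,0],
    [0,0,0],
    [0,0,0]
  ]
}}

```text
time: 9.35
tcp_pos: [0.4522, 0.22, 0.2034]
ee_rot: [[-0.134, 0.991, 0.0], [0.991, 0.134, -0.001], [-0.001, -0.0, -1.0]]
contact_force: [-0.1, 0.3, 0.4]
gripper_width: 0.0003
grip_force: 0.0
```

Run:
```python
from h import *
a=[]
for n in("scene","top"):
    s=snapshot(n); W=world(s); np.savez(n+"2",W=W,im=s["image"],R=s["R"],t=s["t"],K=s["mtx"])
    a.append(s["image"][130:330,150:400])
cv2.imwrite("pics/b.png",cv2.resize(cv2.cvtColor(np.hstack(a),cv2.COLOR_RGB2BGR),(800,320),interpolation=2))
print(state()["tcp_pos"])
```

```text
[0.45229739 0.22027942 0.20353285]
```

View pics/b.png

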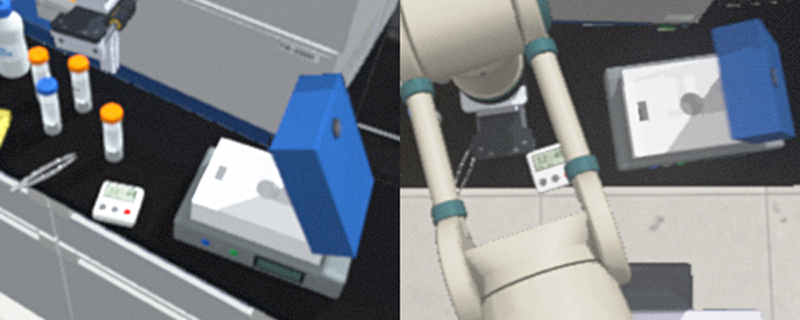

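Call:
{"name": "step_arm", "arguments": {
  "linear": [
    [0,0.03,0],
    [0,0.03,-0.4],
    [0,0.03,-0.9],
    [0,0.03,-1.4],
    [0,0.03,-1.9],
    [0,0.03,-2.3],
    [0,0.03,-2.6],
    [0,0.03,-2.8],
    [0,0.03,-2.8],
    [0,0.03,-2.8]
  ],
  "turn": [
    [0,0,0],
    [0,0,0],
    [0,0,0],
    [0,0,0],
    [0,0,0],
    [0,0,0],
    [0,0,0],
    [0,0,0],
    [0,0,0],
    [0,0,0]
  ],
  "fingers": 65
}}

```text
time: 10.7
tcp_pos: [0.4526, 0.2226, 0.092]
ee_rot: [[-0.135, 0.991, 0.001], [0.991, 0.135, 0.0], [0.0, 0.001, -1.0]]
contact_force: [-0.5, -0.5, 0.0]
gripper_width: 0.0611
grip_force: 0.0
```

Run:
```python
from h import *
for n,(u,v) in(("top2",(332,194)),("scene2",(317,247))):
    d=np.load(n+".npz");W=d["W"];im=d["im"]
    C=-d["R"].T@d["t"]; yy,xx=np.mgrid[:384,:512]
    D=np.stack([xx,yy,np.ones_like(xx)],-1)@np.linalg.inv(d["K"]).T@d["R"]
    P=C+D*((.095-C[2])/D[...,2])[...,None]
    win=np.s_[v-11:v+12,u-13:u+14]
    g=im.mean(-1)[win].astype(int); zz=(W[...,2][win]*1000).round().astype(int)
    for r in range(0,23,1): print(' '.join(f"{a:3d}" for a in g[r]),'|',' '.join(f"{a:3d}" for a in zz[r]))
    m=(W[...,2][win]<.089)
    k,L,st,c=cv2.connectedComponentsWithStats(m.astype(np.uint8))
    for i in range(1,k):
        if st[i,4]>20:
            Q=P[win][L==i][:,:2]*1000;print(c[i],st[i],Q.mean(0),Q.min(0),Q.max(0),cv2.minEnclosingCircle(Q.astype(np.float32)))
```

```text
240 241 240 239 234 232 229 230 232 237 240 240 240 240 239 234 231 229 229 229 229 230 230 229 228 213 177 |  90  97  96  92  96  97  96  92  96  94  95  96  96  94  96  94  98  92 100  94  97  94  92  96  95  92  91
240 240 240 240 234 230 230 230 233 236 239 241 240 240 240 235 230 231 230 230 230 229 231 229 212 178 164 |  96  98  93  95  94  95  90  95  92  97  92  95  98  92  95  98  96  99  98  93  95  96  94  96  93  92  96
241 240 239 239 234 230 230 229 229 233 239 242 241 242 241 236 230 231 231 227 230 230 232 227 206 171 163 |  91  94  97  96  94  94  94  95  96  94  96  94  93  95  95  96  96  93  94  97  99  95  94  94  93  96  95
240 240 240 240 235 229 229 232 231 232 239 242 241 239 242 241 236 232 231 230 229 230 232 222 186 165 159 |  96  95  93  96  98  95  94  92  96  97  94  93 101  97  96  92  95  92  95  99  98  99  92  96  94  94  93
240 240 241 240 235 232 232 231 229 229 229 226 225 225 230 237 239 235 230 231 231 232 225 201 169 162 161 |  92  96  93  99  98  98  97  95  96  95  95  92  93  96  94  97  95  94  95  95  93  94  93 1135  91  93  95
240 240 2
[... 8616 characters left out ...]
 94  93  94  95  97  95  95  94  96  91  96  95  95  94  94  93  94  94
222 221 222 222 220 220 220 220 222 220 222 223 220 221 221 223 222 221 222 222 218 211 205 204 194 195 184 |  94  96  96  94  94  96  94  94  95  94  95  95  92  94  95  95  94  94  93  94  95  94  95  93  93  94  92
221 221 223 220 224 220 221 222 222 222 222 220 222 221 222 221 223 222 221 222 224 221 219 219 210 207 206 |  93  95  95  96  94  93  95  94  94  94  95  93  95  97  95  94  94  93  96  93  93  94  95  93  94  93  96
[12.15833333 12.75833333] [  5   8  15  11 120] [453.17197018 -46.83512482] [438.4262254  -62.97885019] [468.88979007 -30.54872237] ((453.2777099609375, -46.56706619262695), 16.57178497314453)
```

Call:
{"name": "step_arm", "arguments": {
  "linear": [
    [0,0,0],
    [0,0,0],
    [0,0,0],
    [0,0,0],
    [0,0,0],
    [0,0,0.6],
    [0,0,1.4],
    [0,0,2.2],
    [0,0,2.9],
    [0,0,2.9]
  ],
  "turn": [
    [0,0,0],
    [0,0,0],
    [0,0,0],
    [0,0,0],
    [0,0,0],
    [0,0,0],
    [0,0,0],
    [0,0,0],
    [0,0,0],
    [0,0,0]
  ],
  "fingers": 20,
  "grip_force": 20
}}

```text
time: 11.95
tcp_pos: [0.4535, 0.2229, 0.2093]
ee_rot: [[-0.135, 0.991, 0.004], [0.991, 0.135, 0.001], [0.001, 0.005, -1.0]]
contact_force: [0.3, -1.5, -0.4]
gripper_width: 0.0327
grip_force: 20.0
```

Call:
{"name": "step_arm", "arguments": {
  "linear": [
    [0,-0.5,0],
    [0,-1.3,0],
    [0.02,-2.2,0],
    [0.03,-3.2,0],
    [0.04,-4.2,0],
    [0.05,-5.1,0],
    [0.05,-5.9,0],
    [0.05,-6.5,0],
    [0.05,-6.71,0],
    [0.05,-6.71,0]
  ],
  "turn": [
    [0,0,0],
    [0,0,0],
    [0,0,0],
    [0,0,0],
    [0,0,0],
    [0,0,0],
    [0,0,0],
    [0,0,0],
    [0,0,0],
    [0,0,0]
  ]
}}

```text
time: 13.2
tcp_pos: [0.4536, -0.0458, 0.2066]
ee_rot: [[-0.134, 0.991, -0.002], [0.991, 0.134, 0.001], [0.001, -0.001, -1.0]]
contact_force: [0.2, -0.4, -1.3]
gripper_width: 0.0324
grip_force: 20.0
```

Run:
```python
from h import *
st=state();print(st["tcp_pos"],st["gripper_width"],st["grip_force"],st["contact_force"])
a=[]
for n in("scene","top"):
    s=snapshot(n); W=world(s); im=s["image"].astype(int);a.append(s["image"][110:310,200:450])
    np.savez(n+"3",W=W,im=s["image"],R=s["R"],t=s["t"],K=s["mtx"])
    org=(im[...,0]>140)&(im[...,2]<90)&(im[...,0]>im[...,1]+40)&(W[...,1]<.1)&(abs(W[...,1]+.045)<.06)&(abs(W[...,0]-.455)<.06)
    Q=W[org];print(n,org.sum(),Q.mean(0),Q.min(0),Q.max(0))
    b=(im.min(-1)>110)&(W[...,2]>.11)&(W[...,2]<.19)&(abs(W[...,1]+.045)<.03)&(abs(W[...,0]-.455)<.03)
    for z in(.12,.135,.15,.165,.18):
        q=W[b&(abs(W[...,2]-z)<.007)]
        if len(q)>3: print(z,len(q),q.mean(0),q[:,1].min(),q[:,1].max())
cv2.imwrite("pics/c.png",cv2.resize(cv2.cvtColor(np.hstack(a),cv2.COLOR_RGB2BGR),(800,320),interpolation=2))
```

```text
[ 0.45364325 -0.04580432  0.20655952] 0.032388541055035996 19.99987004288414 [ 0.17426442 -0.39602618 -1.31390888]
scene 13 [ 0.44436689 -0.04594992  0.2186015 ] [ 0.43830181 -0.06133721  0.20677503] [ 0.45304787 -0.03207472  0.22433523]
0.12 43 [ 0.44364077 -0.04692105  0.12144038] -0.058831895052481493 -0.03225052466917468
0.135 49 [ 0.44369713 -0.0475241   0.13529109] -0.0585199996124566 -0.0319602167367373
0.15 51 [ 0.44330668 -0.04715329  0.15018104] -0.05913530825273974 -0.03162844231204299
0.165 54 [ 0.44320642 -0.04737044  0.16510839] -0.059171922626689966 -0.0307571913327593
0.18 53 [ 0.4431484  -0.04819849  0.18030728] -0.059282996409983774 -0.03188314864394014
top 37 [ 0.45078127 -0.03236194  0.23732259] [ 0.42997557 -0.03834097  0.22262738] [ 0.46309595 -0.01600235  0.32771828]
0.12 13 [ 0.44715232 -0.03460844  0.12101654] -0.045360146241325956 -0.029456791904697764
0.135 15 [ 0.44790818 -0.03408983  0.13588099] -0.045842655836876384 -0.02964625854938285
0.15 17 [ 0.44894008 -0.03318715  0.15008614] -0.038760824994567684 -0.030143672727105213
0.165 18 [ 0.44913138 -0.0339006   0.16501132] -0.04689973075095323 -0.029274944815633565
0.18 19 [ 0.44662073 -0.03408771  0.17981017] -0.04178707649592215 -0.030127344231384842
```

View pics/c.png

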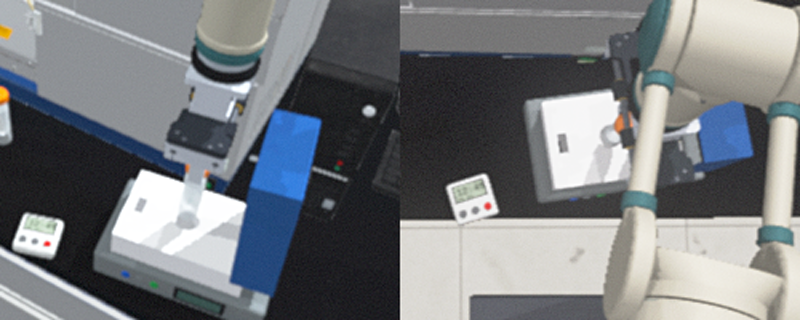

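Run:
```python
from h import *
from scipy.optimize import least_squares
for n in("scene3","top3"):
    d=np.load(n+".npz");W=d["W"];im=d["im"].astype(int)
    for lo,hi in((.115,.15),(.15,.19)):
        b=(im.min(-1)>90)&(W[...,2]>lo)&(W[...,2]<hi)&(abs(W[...,1]+.045)<.022)&(abs(W[...,0]-.454)<.022)
        q=W[b][:,:2]
        f=least_squares(lambda c:np.hypot(*(q-c).T)-.014,[.4536,-.0458],loss="soft_l1",f_scale=.002);print(n,lo,len(q),f.x,np.abs(f.fun).mean())
for n in("scene2","top2"):   # rim fit: pixels of well footprint on z=.095
    d=np.load(n+".npz");W=d["W"];C=-d["R"].T@d["t"];yy,xx=np.mgrid[:384,:512]
    D=np.stack([xx,yy,np.ones_like(xx)],-1)@np.linalg.inv(d["K"]).T@d["R"];P=(C+D*((.095-C[2])/D[...,2])[...,None])[...,:2]
    near=(np.hypot(P[...,0]-.4545,P[...,1]+.046)<.03)&(W[...,2]<.12)
    ins=W[...,2]<.088;p=P[near];I=ins[near]
    g=[(np.sum((np.hypot(*(p-[x,y]).T)<.017)!=I),x,y) for x in np.arange(.449,.461,.0005) for y in np.arange(-.052,-.04,.0005)]
    m=min(g)[0];G=np.array([h for h in g if h[0]<=m+1]);print(n,m,G.mean(0))
```

```text
scene3 0.115 120 [ 0.45429536 -0.04418368] 0.0006000691896407798
scene3 0.15 154 [ 0.45358882 -0.04462273] 0.0005878127984413385
top3 0.115 39 [ 0.45359718 -0.04390352] 0.00034017166156663996
top3 0.15 49 [ 0.45304549 -0.04403505] 0.0002580424058494246
scene2 19 [19.8     0.4529 -0.047 ]
top2 16 [16.75       0.4548125 -0.04475  ]
```

Call:
{"name": "step_arm", "arguments": {
  "linear": [
    [0,-0.05,0],
    [0,-0.05,-0.2],
    [0,-0.05,-0.4],
    [0,-0.05,-0.5],
    [0,-0.05,-0.55],
    [0,-0.05,-0.6],
    [0,-0.05,-0.65],
    [0,-0.05,-0.7],
    [0,-0.05,-0.75],
    [0,-0.05,-0.8]
  ],
  "turn": [
    [0,0,0],
    [0,0,0],
    [0,0,0],
    [0,0,0],
    [0,0,0],
    [0,0,0],
    [0,0,0],
    [0,0,0],
    [0,0,0],
    [0,0,0]
  ]
}}

```text
time: 14.55
tcp_pos: [0.4542, -0.048, 0.1754]
ee_rot: [[-0.135, 0.991, 0.0], [0.991, 0.135, -0.0], [-0.0, 0.0, -1.0]]
contact_force: [-0.6, -0.3, -0.2]
gripper_width: 0.0323
grip_force: 20.0
```

Call:
{"name": "step_arm", "arguments": {
  "linear": [
    [0,0,-0.2],
    [0,0,-0.45],
    [0,0,-0.7],
    [0,0,-0.95],
    [0,0,-1.2],
    [0,0,-1.45],
    [0,0,-1.65],
    [0,0,-1.75],
    [0,0,-1.8],
    [0,0,-1.8]
  ],
  "turn": [
    [0,0,0],
    [0,0,0],
    [0,0,0],
    [0,0,0],
    [0,0,0],
    [0,0,0],
    [0,0,0],
    [0,0,0],
    [0,0,0],
    [0,0,0]
  ]
}}

```text
time: 15.8
tcp_pos: [0.4543, -0.048, 0.1035]
ee_rot: [[-0.135, 0.991, 0.0], [0.991, 0.135, -0.0], [-0.0, 0.0, -1.0]]
contact_force: [-0.2, 0.5, -1.6]
gripper_width: 0.0327
grip_force: 20.0
```

Call:
{"name": "step_arm", "arguments": {
  "linear": [
    [0,0,-0.02],
    [0,0,-0.04],
    [0,0,-0.06],
    [0,0,-0.07],
    [0,0,-0.07],
    [0,0,-0.07],
    [0,0,-0.07],
    [0,0,-0.07],
    [0,0,-0.07],
    [0,0,-0.07]
  ],
  "turn": [
    [0,0,0],
    [0,0,0],
    [0,0,0],
    [0,0,0],
    [0,0,0],
    [0,0,0],
    [0,0,0],
    [0,0,0],
    [0,0,0],
    [0,0,0]
  ]
}}

```text
time: 17.05
tcp_pos: [0.4543, -0.048, 0.1007]
ee_rot: [[-0.135, 0.991, 0.0], [0.991, 0.135, -0.0], [-0.0, 0.0, -1.0]]
contact_force: [0.8, 0.3, -1.0]
gripper_width: 0.0324
grip_force: 20.0
```

Call:
{"name": "step_arm", "arguments": {
  "linear": [
    [0,0,0],
    [0,0,0],
    [0,0,0],
    [0,0,0],
    [0,0,0],
    [0,0,0],
    [0,0,0.2],
    [0,0,0.6],
    [0,0,1.1],
    [0,0,1.6]
  ],
  "turn": [
    [0,0,0],
    [0,0,0],
    [0,0,0],
    [0,0,0],
    [0,0,0],
    [0,0,0],
    [0,0,0],
    [0,0,0],
    [0,0,0],
    [0,0,0]
  ],
  "fingers": 60
}}

```text
time: 18.3
tcp_pos: [0.4543, -0.048, 0.1658]
ee_rot: [[-0.135, 0.991, 0.001], [0.991, 0.135, -0.0], [-0.0, 0.001, -1.0]]
contact_force: [0.4, -0.4, -0.2]
gripper_width: 0.0567
grip_force: 0.0
```

Call:
{"name": "step_arm", "arguments": {
  "linear": [
    [0,0,1.3],
    [0,0,2.7],
    [0,0,4.1],
    [0.1,-0.7,4.1],
    [0.25,-1.8,4.1],
    [0.42,-3,4.1],
    [0.57,-4.05,4.1],
    [0.57,-4.05,4.1],
    [0.57,-4.05,3.2],
    [0.57,-4.05,2.3]
  ],
  "turn": [
    [0,0,0],
    [0,0,0],
    [0,0,0],
    [0,0,0],
    [0,0,0],
    [0,0,0],
    [0,0,0],
    [0,0,0],
    [0,0,0],
    [0,0,0]
  ],
  "fingers": 0
}}

```text
time: 19.55
tcp_pos: [0.477, -0.2091, 0.2567]
ee_rot: [[-0.136, 0.991, 0.002], [0.991, 0.136, -0.0], [-0.0, 0.002, -1.0]]
contact_force: [-0.3, -0.1, -1.7]
gripper_width: 0.0005
grip_force: 0.0
```

Run:
```python
from h import *
st=state();print(st["tcp_pos"],st["gripper_width"],st["contact_force"])
a=[]
for n in("scene","top"):
    s=snapshot(n); W=world(s); im=s["image"].astype(int);a.append(s["image"][110:310,200:450])
    org=(im[...,0]>140)&(im[...,2]<90)&(im[...,0]>im[...,1]+40)&(abs(W[...,1]+.045)<.04)&(abs(W[...,0]-.455)<.04)
    Q=W[org];T=Q[Q[:,2]>Q[:,2].max()-.006];print(n,org.sum(),T.mean(0).round(4),T.min(0),T.max(0))
    bl=(im[...,2]>im[...,0]+60)&(W[...,1]<-.05)&(W[...,2]>.2)&(W[...,2]<.31)&(W[...,1]>-.25);print("lid",W[bl].min(0),W[bl].max(0))
cv2.imwrite("pics/d.png",cv2.resize(cv2.cvtColor(np.hstack(a),cv2.COLOR_RGB2BGR),(800,320),interpolation=2))
```

```text
[ 0.47701344 -0.20905546  0.25668995] 0.0004686111592025179 [-0.34854534 -0.13000851 -1.66469246]
scene 132 [ 0.4524 -0.0486  0.1191] [ 0.43889793 -0.06295108  0.115916  ] [ 0.46776878 -0.03530876  0.12185031]
lid [ 0.39409485 -0.18450226  0.20013772] [ 0.63208136 -0.10394551  0.29174346]
top 104 [ 0.454  -0.047   0.1203] [ 0.43970205 -0.05968981  0.11778114] [ 0.4674088  -0.03171971  0.1236004 ]
lid [ 0.39613425 -0.17811691  0.22578516] [ 0.53974685 -0.10419118  0.29340641]
```

View pics/d.png

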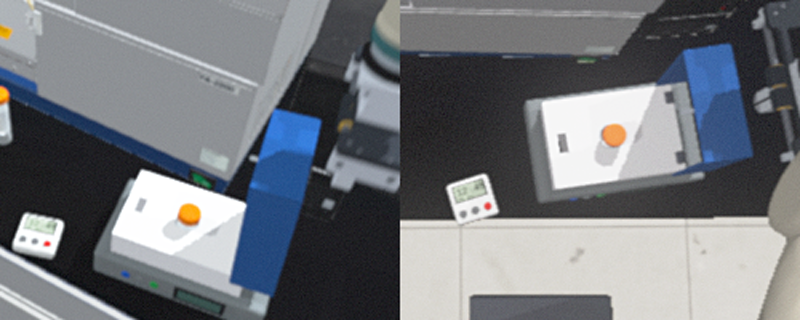

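Call:
{"name": "step_arm", "arguments": {
  "linear": [
    [-0.04,0.3,0],
    [-0.08,0.6,0],
    [-0.12,0.85,0.02],
    [-0.15,1.1,0.05],
    [-0.19,1.4,0.08],
    [-0.23,1.7,0.08],
    [-0.27,2.0,0.05],
    [-0.32,2.33,0.02],
    [-0.37,2.75,-0.1],
    [-0.43,3.14,-0.22]
  ],
  "turn": [
    [0,0,0],
    [0,0,0],
    [0,0,0],
    [0,0,0],
    [0,0,0],
    [0,0,0],
    [0,0,0],
    [0,0,0],
    [0,0,0],
    [0,0,0]
  ]
}}

```text
time: 20.9
tcp_pos: [0.4594, -0.0832, 0.2472]
ee_rot: [[-0.135, 0.991, -0.001], [0.991, 0.135, 0.0], [0.0, -0.001, -1.0]]
contact_force: [1.6, -2.4, -0.6]
gripper_width: 0.0005
grip_force: 1.0
```

Call:
{"name": "step_arm", "arguments": {
  "linear": [
    [-0.05,0.37,-0.17],
    [-0.1,0.75,-0.39],
    [-0.15,1.09,-0.63],
    [-0.19,1.42,-0.92],
    [-0.22,1.6,-1.1],
    [-0.24,1.78,-1.31],
    [-0.26,1.9,-1.45],
    [-0.27,1.98,-1.56],
    [-0.29,2.08,-1.72],
    [-0.3,2.16,-1.84]
  ],
  "turn": [
    [0,0,0],
    [0,0,0],
    [0,0,0],
    [0,0,0],
    [0,0,0],
    [0,0,0],
    [0,0,0],
    [0,0,0],
    [0,0,0],
    [0,0,0]
  ]
}}

```text
time: 22.15
tcp_pos: [0.4479, 0.0022, 0.174]
ee_rot: [[-0.135, 0.991, 0.0], [0.991, 0.135, 0.0], [0.0, 0.0, -1.0]]
contact_force: [0.4, -1.0, 1.9]
gripper_width: 0.0003
grip_force: 0.7
```

Call:
{"name": "step_arm", "arguments": {
  "linear": [
    [-0.01,0.08,-0.12],
    [-0.02,0.16,-0.24],
    [-0.03,0.23,-0.36],
    [-0.04,0.28,-0.46],
    [-0.04,0.32,-0.56],
    [-0.05,0.36,-0.66],
    [-0.05,0.39,-0.76],
    [-0.05,0.4,-0.85],
    [-0.05,0.4,-0.91],
    [-0.05,0.4,-0.94]
  ],
  "turn": [
    [0,0,0],
    [0,0,0],
    [0,0,0],
    [0,0,0],
    [0,0,0],
    [0,0,0],
    [0,0,0],
    [0,0,0],
    [0,0,0],
    [0,0,0]
  ]
}}

```text
time: 23.4
tcp_pos: [0.4456, 0.0186, 0.1365]
ee_rot: [[-0.135, 0.991, -0.0], [0.991, 0.135, 0.001], [0.001, -0.0, -1.0]]
contact_force: [-0.5, 1.8, 1.5]
gripper_width: 0.0004
grip_force: 1.2
```

Call:
{"name": "step_arm", "arguments": {
  "linear": [
    [0,0,-0.01],
    [0,0,-0.02],
    [0,0,-0.03],
    [0,0,-0.03],
    [0,0,-0.03],
    [0,0,-0.03],
    [0,0,-0.03],
    [0,0,-0.03],
    [0,0,-0.03],
    [0,0,-0.03]
  ],
  "turn": [
    [0,0,0],
    [0,0,0],
    [0,0,0],
    [0,0,0],
    [0,0,0],
    [0,0,0],
    [0,0,0],
    [0,0,0],
    [0,0,0],
    [0,0,0]
  ]
}}

```text
time: 24.65
tcp_pos: [0.4457, 0.018, 0.1355]
ee_rot: [[-0.135, 0.991, -0.0], [0.991, 0.135, 0.0], [0.0, 0.0, -1.0]]
contact_force: [-1.5, 1.9, 2.4]
gripper_width: 0.0003
grip_force: 1.2
```

Call:
{"name": "step_arm", "arguments": {
  "linear": [
    [0,0,-0.01],
    [0,0,-0.02],
    [0,0,-0.03],
    [0,0,-0.03],
    [0,0,-0.03],
    [0,0,-0.03],
    [0,0,-0.03],
    [0,0,-0.03],
    [0,0,-0.03],
    [0,0,-0.03]
  ],
  "turn": [
    [0,0,0],
    [0,0,0],
    [0,0,0],
    [0,0,0],
    [0,0,0],
    [0,0,0],
    [0,0,0],
    [0,0,0],
    [0,0,0],
    [0,0,0]
  ]
}}

```text
time: 25.9
tcp_pos: [0.4458, 0.018, 0.1343]
ee_rot: [[-0.135, 0.991, 0.0], [0.991, 0.135, -0.0], [-0.0, 0.0, -1.0]]
contact_force: [-0.6, 2.0, 2.3]
gripper_width: 0.0003
grip_force: 1.2
```

Call:
{"name": "step_arm", "arguments": {
  "linear": [
    [0,0,-0.01],
    [0,0,-0.02],
    [0,0,-0.03],
    [0,0,-0.03],
    [0,0,-0.03],
    [0,0,-0.03],
    [0,0,-0.03],
    [0,0,-0.03],
    [0,0,-0.03],
    [0,0,-0.03]
  ],
  "turn": [
    [0,0,0],
    [0,0,0],
    [0,0,0],
    [0,0,0],
    [0,0,0],
    [0,0,0],
    [0,0,0],
    [0,0,0],
    [0,0,0],
    [0,0,0]
  ]
}}

```text
time: 27.15
tcp_pos: [0.4458, 0.018, 0.1331]
ee_rot: [[-0.135, 0.991, 0.0], [0.991, 0.135, 0.0], [-0.0, 0.0, -1.0]]
contact_force: [-0.3, 2.2, 1.8]
gripper_width: 0.0001
grip_force: 1.2
```

Call:
{"name": "step_arm", "arguments": {
  "linear": [
    [0,0,-0.01],
    [0,0,-0.02],
    [0,0,-0.03],
    [0,0,-0.03],
    [0,0,-0.03],
    [0,0,-0.03],
    [0,0,-0.03],
    [0,0,-0.03],
    [0,0,-0.03],
    [0,0,-0.03]
  ],
  "turn": [
    [0,0,0],
    [0,0,0],
    [0,0,0],
    [0,0,0],
    [0,0,0],
    [0,0,0],
    [0,0,0],
    [0,0,0],
    [0,0,0],
    [0,0,0]
  ]
}}

```text
time: 28.4
tcp_pos: [0.4458, 0.0181, 0.1324]
ee_rot: [[-0.135, 0.991, 0.0], [0.991, 0.135, 0.0], [0.0, 0.0, -1.0]]
contact_force: [-1.7, 3.1, 6.0]
gripper_width: 0.0001
grip_force: 3.1
```

Call:
{"name": "step_arm", "arguments": {
  "linear": [
    [0,0,-0.005],
    [0,0,-0.01],
    [0,0,-0.015],
    [0,0,-0.015],
    [0,0,-0.015],
    [0,0,-0.015],
    [0,0,-0.015],
    [0,0,-0.015],
    [0,0,-0.015],
    [0,0,-0.015]
  ],
  "turn": [
    [0,0,0],
    [0,0,0],
    [0,0,0],
    [0,0,0],
    [0,0,0],
    [0,0,0],
    [0,0,0],
    [0,0,0],
    [0,0,0],
    [0,0,0]
  ]
}}

```text
time: 29.65
tcp_pos: [0.4458, 0.0182, 0.1322]
ee_rot: [[-0.135, 0.991, 0.001], [0.991, 0.135, 0.0], [0.0, 0.001, -1.0]]
contact_force: [-2.3, 3.4, 9.2]
gripper_width: 0.0005
grip_force: 4.6
```

Bottom reached; release and check.

Call:
{"name": "step_arm", "arguments": {
  "linear": [
    [0,0,0.1],
    [0,0,0.25],
    [0,0,0.5],
    [0,0,1.0],
    [0,0.5,1.8],
    [0,1.2,2.2],
    [0,2,2.2],
    [0,2.5,2.2],
    [0,2.5,2.2],
    [0,2.5,2.2]
  ],
  "turn": [
    [0,0,0],
    [0,0,0],
    [0,0,0],
    [0,0,0],
    [0,0,0],
    [0,0,0],
    [0,0,0],
    [0,0,0],
    [0,0,0],
    [0,0,0]
  ]
}}

```text
time: 30.9
tcp_pos: [0.4457, 0.1173, 0.2193]
ee_rot: [[-0.135, 0.991, -0.0], [0.991, 0.135, -0.001], [-0.001, -0.0, -1.0]]
contact_force: [0.6, -0.5, -0.6]
gripper_width: 0.0003
grip_force: 0.0
```

Run:
```python
from h import *
st=state();print(st["time"],st["tcp_pos"],st["contact_force"])
for n in("scene",):
    s=snapshot(n); W=world(s); im=s["image"].astype(int)
    m=(im[...,2]>im[...,0]+60)&(W[...,2]>.125)&(W[...,2]<.3)&(W[...,1]<.1)&(W[...,1]>-.25)&(W[...,0]<.58)
    P=W[m];print(m.sum(),P.min(0),P.max(0)); Q=P[abs(P[:,2]-.139)<.008];A=np.c_[Q[:,:2],np.ones(len(Q))];print(len(Q),np.linalg.lstsq(A,Q[:,2],rcond=None)[0])
cv2.imwrite("pics/e.png",cv2.cvtColor(s["image"],cv2.COLOR_RGB2BGR))
```

```text
30.9 [0.44567481 0.11733443 0.2193093 ] [ 0.63278392 -0.47021065 -0.64082189]
5671 [ 0.00300852 -0.16054847  0.12501108] [0.53756714 0.05899037 0.22234624]
4651 [0.00441971 0.0107236  0.13761493]
```

View pics/e.png

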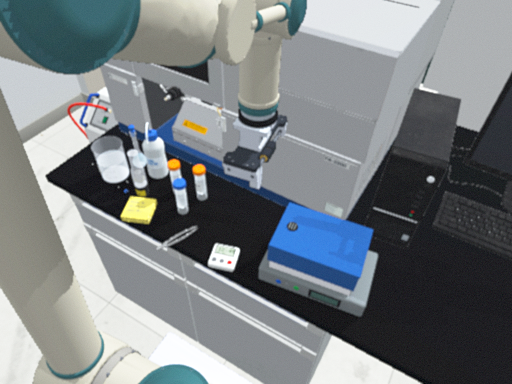

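The lid is shut, with the same slope (0.011) as at the start. The blue-capped tube still stands at (181,195), and the arm is clear of everything.

```bash
python3 -c "
from station import *
print(finish_job())"
```

```text
the job is handed in; nothing more can be done
None
```

The job is handed in: the orange-capped tube stands on the floor of the well, the lid is latched shut on its own, neither press measured more than 10 N, and the blue-capped tube was left in place; no verdict came back.

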